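Set the chop saw's length stop and hold it for the rod

TASK

Set the chop saw's length stop for the next rod: turn the stop by its black wing until the white line on its collar meets the white line on the round plate under it, so that the paddle stands square across the rod's line. Then take the orange grip, squeeze its lock button to free the arm, draw the arm out until the red line on its scale is at the mouth of the channel, and stay there: finish still holding the grip with the button squeezed in, so that I can feed the rod up to the stop before it is locked. Leave the other things on the bench where they are.

Things in the scene. Friction and masses are not known exactly. Their poses are not given: they have to be found in the camera images.
- saw: The small bench chop saw, fixed to the bench: grey base, green head, 200 mm tall. Origin at bench level, under the rod line, in the disc's plane. Its -y axis is the way the stop arm draws out; its +x points from the arm to the rod line, away from the robot. It is placed anew each time, its axes turned up to 0.2 rad from the world's.
- wing (a point): Middle of the black wing grip on top of the stop, on the stop's vertical turning axis, 107 mm above the bench: an upright slab 44 mm long (this frame's x), 12 thick (y), 24 high, free to be pinched from above. The frame turns with the stop: +x is the way the paddle points, a steel bar under the wing, 72 mm long from the axis, 57 to 77 mm above the bench. It rides on the arm's end.
- stop_paddle (a joint): Angle of the stop, rad: 0 when the white line on its collar meets the white line on the black plate, the paddle pointing along the saw's +x; positive is clockwise from above (paddle swung outwards, away from the saw). Range -0.4 to 1.9, starts at 0.7 to 1.4. Turns with a drag of 0.1 N m and stays where left.
- grip (a point): Middle of the orange grip on the arm, at button height, 64 mm above the bench; grip 42 mm along the arm, its top 82 mm up. The black lock button, 26 x 26 mm, is in its side towards the saw's -x (robot's side), its face 23 mm from here; the far side is 18 mm from here. Fingers closing along the saw's x squeeze it: 41 mm wide at rest, 36 fully in. It is 80 mm nearer the saw than the wing.
- lock_button (a joint): How far the lock button is pressed in, m: 0.005 fully in. Sprung: 8 N to start, 10.5 N fully in. At rest (0, or up to 0.0025 if its pawl sits on a tooth) it locks the arm to the channel's 6 mm rack, with up to 6 mm of play; pressed in past 0.003, the arm slides freely (drag about 1 N); let go, it locks again.
- stop_bar (a joint): How far the stop arm is drawn out of its channel, m: 0 fully in, 0.12 fully out, growing along the saw's -y. At 0.085 the middle of the red line is exactly at the channel's mouth. Starts at 0 to 0.025.
- red_line (a point): Middle of the red line (3 mm wide, right across) on the white scale on top of the steel arm; it rides with the arm, and is seen through the open top of the channel until it comes out. Its frame has the saw's axes.
- mouth (a point): The mouth of the aluminium channel: middle of its outer end, on top of the arm, at the end face of the black collar with two white index lines. Fixed to the saw.
- bit_bowl: steel bowl, 160 mm across, 46 mm high, full of drill bits and a spanner; origin under its centre. A bystander.
- bur_block: dark wooden block 75 x 130 x 32 mm set with upright burs and small wheels, 75 mm high in all; origin under its centre. A bystander beside the stop arm, on the robot's side.
- wax_block: cream wax block 46 x 95 x 38 mm; origin under its centre. A bystander near the stop arm, on the far side.
- wrench: steel wrench 160 mm long, lying; a bystander near the far side of the stop arm.
- hammer: hammer 250 mm long, lying along its x axis; a bystander.
- paste_jar: small jar with a black cap, 60 mm across, 75 mm high; origin under its centre. A bystander.
- sanding_block: cork sanding block 100 x 50 x 28 mm; origin under its centre. A bystander.

How it is judged:
By the outcome, as a careful person would: the job done as asked, in the order asked, and still so for the second after the job is handed in, while the arm keeps its last pose, push and grip.
It also fails if it takes over 51 s, if anything falls off the work surface, if the arm or the gripper's body presses on something with over 40 N, if the wrist force passes 120 N, or if a joint passes its speed limit or range.

ROBOT

A 7-joint arm with a two-finger parallel gripper is mounted at the origin on the work surface. World frame = base frame: x ahead of the robot, y to its left, z up, the work surface at z = 0. Lengths are in m, angles in rad, forces in N, time in s.
With the tool pointing down it reaches from about 0.425 to 0.875 m from the base axis. Payload 4.7 kg.
Tool frame: the origin (TCP) lies midway between the tips of the shut fingers; the grasp point (between the pads) lies 19 mm behind it (ctrl.grip_point_offset is the distance from the TCP to the grasp point, in m); z points along the fingers, y is the line along which they close (so a half turn about z gives the same grasp; the last joint's range is limited). The gripper opens to 87 mm and grips with 3 to 60 N. Pads are 19 mm wide; open, the fingers measure 117 mm over their backs; the gripper's body (75 mm by 190 mm) begins 51 mm behind the grasp point.
Start: joints at [-1.254, 0.321, -0.07, 1.45, 0.023, 1.371, -0.057], TCP at [0.194, 0.62, 0.223] pointing down, gripper open.
Joint ranges: [-2.86, 2.86], [-0.3, 2.09], [-1.38, 1.24], [0.06, 2.45], [-1.56, 4.7], [0.09, 2.05], [-2.69, 2.69]. Speed limits (rad/s): [2.57, 2.57, 3.14, 3.14, 3.14, 3.14, 3.14].

INTERFACE

Orientations are given as a rotation vector (axis times angle).
In Python, from bench import ctrl gives the robot as it stands.
- The arm moves only by the tool move_arm, never from a script. Its argument "increments" is text: rows parted by semicolons, each of 7 numbers parted by spaces: the shift along the world's x, y, z in mm, then the turn, a rotation vector about the world's x, y, z in degrees, then the closure in counts, from 0 (fully open) to 255 (shut). A call has exactly 8 rows; each row shifts and turns the commanded pose from where the row before left it; what a row does not reach is not made up. A row lasts 1/12 s, in which the tool goes at most 41.7 mm and 7.16 degrees, less where a joint would pass 70% of its speed; a pose out of reach is approached as far as the arm can. A call with a gripper value outside its range is refused whole. The fingers move at their own pace and stop on an object; "grip_force" is the grip in N (left out, the last holds). Time passes only in rows, so rows that do not move let the fingers close, or fill a call up. It gives the time, the measured TCP pose, the force, the opening and the grip force at its end, in the units of the state.
- ctrl.get_state(): the state, without advancing time (a new reading comes with each control period).
- ctrl.get_image(name): name is "side" or "top"; returns a dict with "frame" (384x512x3 uint8, red, green, blue), "depth" (384x512 float32, m along the optical axis (not along the pixel's ray), 0 where there is no reading), "fx", "fy", "cx", "cy" (pixels), "position" and "orientation" of the camera in the world. Camera axes: x right, y down, z forward; pixel columns grow to the right and rows downward; lengths in m; the calibration is good to about 2 mm. A picture is of the moment at which its call begins.
- ctrl.close_job(): hands the job in; it is judged then, once.
Trained networks look in a picture, given as the dict that the camera call returned (one of the last four; its "shot" number tells which), for a name from the list of things; names that differ only in an ending like _2 or _b are one class to them, and where a whole thing is asked for, a point or a joint stands for the part that bears it (a point fixed in the world has none). Each returns a list of dicts, best first, with "score" (0 to 1); they miss things now and then, are a little off and sometimes report something else, mostly with a low value. They report only what shows in the picture. A call takes as long as a camera call.
- ctrl.find_in(target, picture): "centre" ([x, y, z] in m, in world coordinates, good to about 4 mm: the middle of the surface that is visible of it).
- ctrl.silhouettes(target, picture): "region" (384x512 bool, what is visible of it).
The state is a dict: "time": time; "joint_positions": joint angles; "qd": joint speeds; "joint_torque": joint torques, N m; "position": TCP position; "tool_rot": TCP orientation; "ft_force": force on the tool from outside, world axes, zero at the start; "torque": the same for the moment, N m; "grip_width": opening from 0.0 (shut) to 1.0 (fully open); "grip_force": force on a finger pad.
Only numpy, scipy, OpenCV 4.12 (cv2) and the standard library are available. Lean on these libraries where they do the work, as an engineer would, in place of code of your own. Each camera call takes 0.05 s, during which the arm holds its last target. There are 200 camera calls.

## Working session

There is one attempt and no reset: what is moved stays moved. The work goes in short steps, Python scripts to look and compute and a tool call to move; the robot and the scene stay as the last step left them, time stands still between calls to the robot, and variables do not carry over. Pictures are saved under pics/ and viewed, at most 10 in all, crops included, and the job is handed in when it is done.

Besides the shell and the picture viewer there is one more tool, called after "Call:" as name(argument=value, ...), one argument or row to a line, values as JSON. move_arm: Moves the arm, as the interface text tells. Its arguments: {"type":"object","properties":{"increments":{"type":"string"},"grip_force":{"type":"number"}},"required":["increments"]}

```bash
mkdir -p pics
cat > h.py <<'E'
import numpy as np, cv2
from scipy.spatial.transform import Rotation as R
from bench import ctrl
def Rm(o):
    o=np.array(o,float)
    return o if o.shape==(3,3) else (R.from_rotvec(o).as_matrix() if o.size==3 else R.from_quat(o).as_matrix())
def pts(p):
    d=p["depth"];v,u=np.mgrid[:384,:512]
    c=np.stack([(u-p["cx"])/p["fx"]*d,(v-p["cy"])/p["fy"]*d,d],-1)
    return c@Rm(p["orientation"]).T+np.array(p["position"])
def proj(p,w):
    c=(np.array(w)-p["position"])@Rm(p["orientation"]); return c[0]/c[2]*p["fx"]+p["cx"],c[1]/c[2]*p["fy"]+p["cy"]
def save(p,n): cv2.imwrite(n,cv2.cvtColor(p["frame"],cv2.COLOR_RGB2BGR))
E
python3 - <<'E'
from h import *
print({k:np.round(v,3) for k,v in ctrl.get_state().items()})
for n in ["top","side"]:
    p=ctrl.get_image(n); cv2.imwrite(f"pics/{n}1.png",cv2.resize(cv2.cvtColor(p["frame"],cv2.COLOR_RGB2BGR),(800,600),interpolation=cv2.INTER_CUBIC))
    print(n,p["position"],p["orientation"],p["fx"])
    for t in ["saw","wing","grip","red_line","lock_button","stop_paddle","bur_block","wax_block","bit_bowl"]:
        for r in ctrl.find_in(t,p)[:2]: print(t,np.round(r["centre"],4),round(r["score"],2),np.round(proj(p,r["centre"])))
E
```

```text
{'time': np.float64(0.0), 'joint_positions': array([-1.254,  0.322, -0.07 ,  1.452,  0.023,  1.371, -0.057]), 'qd': array([-0.001,  0.   ,  0.   , -0.001, -0.001, -0.002, -0.   ]), 'joint_torque': array([ 0.0000e+00, -4.9128e+01, -4.0400e-01, -3.1253e+01, -6.4000e-02,
        4.4000e-02,  0.0000e+00]), 'position': array([0.194, 0.62 , 0.221]), 'tool_rot': array([-4.740e-01, -3.106e+00,  3.000e-03]), 'ft_force': array([-0.48 , -0.562,  0.055]), 'torque': array([-0.003,  0.003, -0.013]), 'grip_force': np.float64(0.0), 'grip_width': np.float64(0.999)}
top [ 0.40559584 -0.0873572   1.38636353] [-2.15875943  2.13627219 -0.14185239] 439.3063361941739
saw [0.5771 0.2844 0.0493] 0.79 [130. 196.]
wing [ 0.5104 -0.0258  0.0741] 0.62 [231. 218.]
grip [0.5186 0.0553 0.0493] 0.68 [205. 216.]
grip [ 0.7267 -0.3853  0.023 ] 0.2 [346. 152.]
red_line [0.6734 0.1673 0.0057] 0.64 [172. 168.]
stop_paddle [ 0.5085 -0.0245  0.076 ] 0.76 [230. 218.]
bur_block [0.3597 0.0403 0.03  ] 0.84 [209. 268.]
wax_block [0.6677 0.0473 0.0397] 0.6 [209. 168.]
bit_bowl [ 0.7252 -0.3833  0.0253] 0.92 [345. 153.]
side [0.48609728 0.60869466 0.91080837] [-0.11480509  2.91123032 -1.06361013] 384.46907810979866
saw [0.5734 0.32   0.0762] 0.72 [230. 335.]
saw [0.4982 0.0721 0.0777] 0.48 [272. 239.]
wing [ 0.5083 -0.0064  0.0754] 0.52 [269. 215.]
wing [0.368  0.3214 0.0288] 0.24 [324. 350.]
grip [0.5169 0.0787 0.0511] 0.64 [264. 246.]
red_line [0.5183 0.0782 0.0456] 0.59 [263. 247.]
lock_button [0.4972 0.0712 0.0769] 0.39 [272. 239.]
lock_button [ 0.6242 -0.5182  0.0228] 0.26 [246. 109.]
stop_paddle [ 0.5128 -0.0105  0.0747] 0.57 [268. 214.]
stop_paddle [0.3698 0.3269 0.0248] 0.43 [323. 353.]
bur_block [0.3647 0.0623 0.0285] 0.94 [322. 249.]
wax_block [0.6579 0.0569 0.0371] 0.66 [212. 239.]
wax_block [0.6718 0.1677 0.0039] 0.44 [201. 282.]
bit_bowl [ 0.724  -0.3836  0.0301] 0.67 [213. 131.]
```

View pics/top1.png

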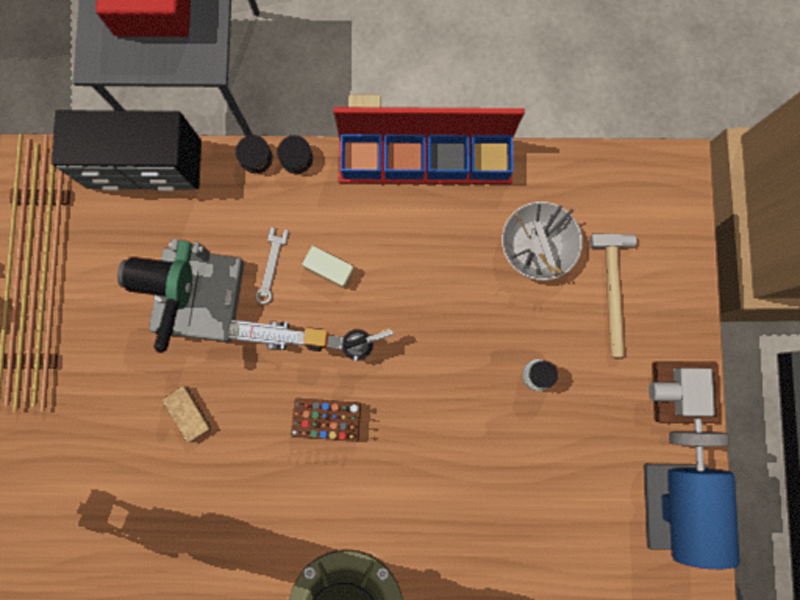

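View pics/side1.png

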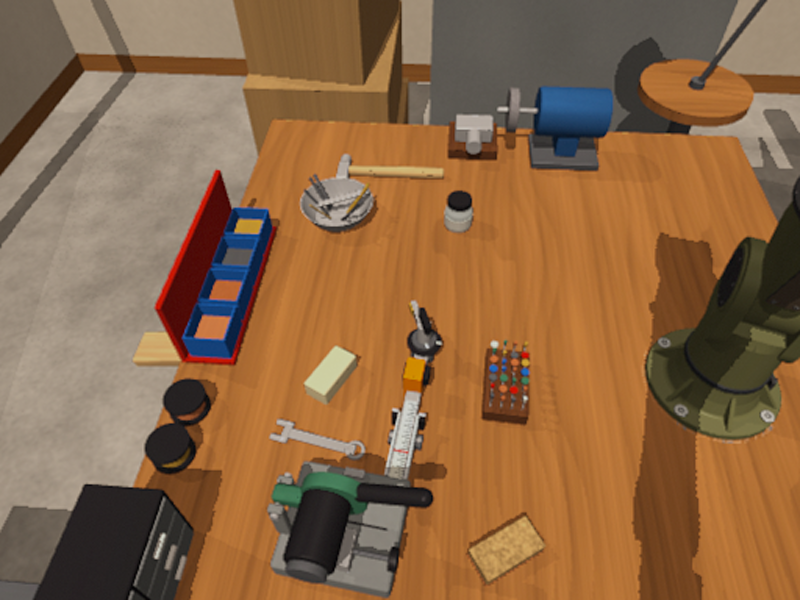

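The top view shows the orange grip at about (315,337), the wing and collar at (357,343) and the paddle pointing out to (390,334). The scale runs from (232,328) to (300,340), and the saw is on the left. Next I measure the arm line and the paddle.

```bash
cat > meas.py <<'E'
from h import *
def orange(p,P):
    h=cv2.cvtColor(p["frame"],cv2.COLOR_RGB2HSV)
    return (h[...,0]>9)&(h[...,0]<24)&(h[...,1]>190)&(h[...,2]>120)&(P[...,2]>.05)&(P[...,2]<.1)
if __name__=="__main__":
    ims=[]
    for n in ["top","side"]:
        p=ctrl.get_image(n);P=pts(p)
        m=orange(p,P)&(P[...,2]>.074)
        g=np.median(P[m],0);print(n,"orange top",m.sum(),g,P[m].min(0),P[m].max(0))
        near=np.linalg.norm(P[...,:2]-(g[:2]+[-.01,-.08]),axis=-1)<.12
        v=p["frame"].max(-1)
        # wing top (z>.1)
        w=near&(P[...,2]>.098)&(P[...,2]<.13);q=P[w]
        if w.sum()>4:
            e=np.linalg.svd(q[:,:2]-q[:,:2].mean(0))[2][0];print("wing",w.sum(),q.mean(0),np.degrees(np.arctan2(e[1],e[0])),q[:,2].max())
        b=near&(P[...,2]>.062)&(P[...,2]<.09)&~orange(p,P)&(P[...,1]<g[1]-.11);q=P[b]
        if b.sum()>4: print("paddle",b.sum(),q.mean(0),q[:,1].min())
        # scale white
        sc=(np.abs(P[...,0]-g[0]-.02)<.04)&(P[...,1]>g[1]+.03)&(P[...,1]<g[1]+.2)&(v>150)&(np.ptp(p["frame"],axis=-1)<50)&(P[...,2]>.03)&(P[...,2]<.08);q=P[sc]
        l=np.polyfit(q[:,1],q[:,0],1);print("scale",sc.sum(),q.mean(0),"slope dx/dy",l[0],q[:,1].min(),q[:,1].max())
        f=p["frame"].astype(int)
        rd=(f[...,0]>1.6*f[...,1])&(f[...,0]>1.6*f[...,2])&(np.abs(P[...,0]-g[0]-.02)<.03)&(P[...,1]>g[1]+.03)&(P[...,1]<g[1]+.2)&(P[...,2]>.03)
        print("red",rd.sum(),P[rd].mean(0) if rd.sum() else 0)
        u,vv=map(int,proj(p,g+[-.005,0.0,0]));
        c=p["frame"][max(vv-40,0):vv+40,max(u-60,0):u+60];ims.append(cv2.resize(c,(720,480) if c.shape[1]==120 else None,interpolation=cv2.INTER_CUBIC)[:,:,::-1])
    o=np.vstack([cv2.resize(i,(450,300)) for i in ims]);import sys
    cv2.imwrite(sys.argv[1],o)
E
python3 meas.py pics/c1.png
```

```text
return _methods._mean(a, axis=axis, dtype=dtype,
  ret = um.true_divide(
Traceback (most recent call last):
  File "meas.py", line 10, in <module>
    g=np.median(P[m],0);print(n,"orange top",m.sum(),g,P[m].min(0),P[m].max(0))
                                                       ~~~~~~~~^^^
ValueError: zero-size array to reduction operation minimum which has no identity
```

Run:
```python
from h import *
p=ctrl.get_image("top");P=pts(p)
np.set_printoptions(precision=3,suppress=True,linewidth=200)
h=cv2.cvtColor(p["frame"],cv2.COLOR_RGB2HSV)
print(p["frame"][216,200:212],h[216,200:212]);print(P[216,196:214]);print(P[300,100:102],P[260,180])
```

```text
[[201 161  87]
 [198 157  83]
 [198 158  82]
 [198 156  84]
 [200 158  86]
 [199 155  83]
 [202 160  86]
 [202 156  83]
 [148  96  47]
 [103  65  46]
 [121 117 116]
 [124 124 120]] [[ 19 145 201]
 [ 19 148 198]
 [ 20 149 198]
 [ 19 147 198]
 [ 19 145 200]
 [ 19 149 199]
 [ 19 146 202]
 [ 18 150 202]
 [ 15 174 148]
 [ 10 141 103]
 [  6  11 121]
 [ 30   8 124]]
[[0.514 0.077 0.084]
 [0.514 0.074 0.084]
 [0.514 0.071 0.086]
 [0.515 0.068 0.08 ]
 [0.514 0.065 0.083]
 [0.514 0.062 0.083]
 [0.514 0.059 0.083]
 [0.514 0.056 0.086]
 [0.514 0.053 0.083]
 [0.515 0.05  0.081]
 [0.515 0.048 0.077]
 [0.515 0.045 0.079]
 [0.515 0.042 0.079]
 [0.517 0.042 0.049]
 [0.518 0.039 0.04 ]
 [0.518 0.036 0.045]
 [0.519 0.034 0.036]
 [0.518 0.03  0.044]]
[[0.258 0.376 0.002]
 [0.259 0.373 0.002]] [0.383 0.133 0.006]
```

```bash
sed -i 's/>9)&(h\[...,0\]<24)&(h\[...,1\]>190)&(h\[...,2\]>120)/>9)\&(h[...,0]<24)\&(h[...,1]>125)\&(h[...,2]>100)\&(np.hypot(P[...,0]-.51,P[...,1]-.03)<.15)/' meas.py
python3 meas.py pics/c1.png
```

```text
top orange top 149 [0.51731979 0.06161432 0.08244287] [ 0.49681965 -0.07445849  0.07406231] [0.53456861 0.0805497  0.08724653]
wing 67 [ 0.50486862 -0.01693503  0.11698034] 109.45921966990012 0.12590412960215747
paddle 52 [ 0.52350199 -0.06753311  0.07618118] -0.08356018082537837
scale 477 [0.52660182 0.16876045 0.04335681] slope dx/dy 0.09043387431264532 0.09169273694240655 0.2613344785913329
red 0 0
side orange top 188 [0.51667304 0.06633659 0.08027646] [ 0.4982712  -0.07042913  0.07402337] [0.53346107 0.08768895 0.08472459]
wing 97 [ 0.50497818 -0.01046345  0.11293201] 111.1769093864937 0.12062003503999008
paddle 33 [ 0.52381779 -0.06479041  0.0750187 ] -0.0832551401138365
scale 583 [0.52602502 0.16414921 0.04163935] slope dx/dy 0.12649114730932634 0.0968903057620516 0.23301846363706297
red 14 [0.53737728 0.16748625 0.04180181]
```

View pics/c1.png

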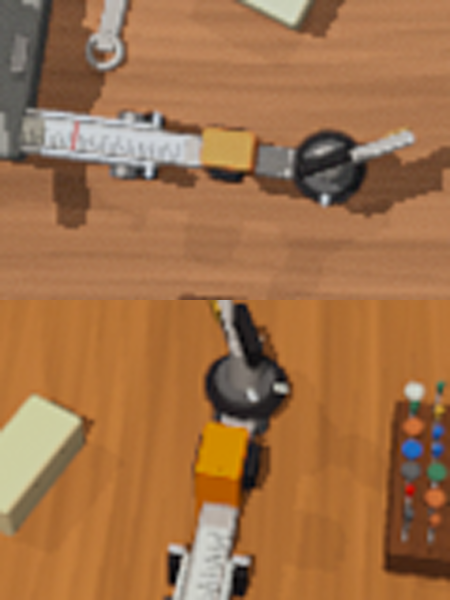

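The crops show the plate's white line facing the saw's -x side, towards the robot, with the paddle at about -70°. Saw yaw is about -0.13 to -0.16. I'm moving over the wing now.

Call:
move_arm(
  increments="13 -26.5 3 0 0 -2.2 0;13 -26.5 3 0 0 -2.2 0;13 -26.5 3 0 0 -2.2 0;13 -26.5 3 0 0 -2.2 0;13 -26.5 3 0 0 -2.2 0;13 -26.5 3 0 0 -2.2 0;13 -26.5 3 0 0 -2.2 0;13 -26.5 3 0 0 -2.2 0",
)

```text
time: 1.87
position: [0.2983, 0.4071, 0.2469]
tool_rot: [0.946, 2.996, 0.001]
ft_force: [0.4, 0.4, 0.3]
grip_width: 1.002
grip_force: 0.0
```

Call:
move_arm(
  increments="13 -26.5 0 0 0 -2.2 0;13 -26.5 0 0 0 -2.2 0;13 -26.5 0 0 0 -2.2 0;13 -26.5 0 0 0 -2.2 0;13 -26.5 0 0 0 -2.2 0;13 -26.5 0 0 0 -2.2 0;13 -26.5 0 0 0 -2.2 0;13 -26.5 0 0 0 -2.2 0",
)

```text
time: 2.53
position: [0.4023, 0.1951, 0.2469]
tool_rot: [1.393, 2.815, 0.001]
ft_force: [0.2, 0.2, 0.3]
grip_width: 1.001
grip_force: 0.0
```

Call:
move_arm(
  increments="13 -26.5 0 0 0 -2.2 0;13 -26.5 0 0 0 -2.2 0;13 -26.5 0 0 0 -2.2 0;13 -26.5 0 0 0 -2.2 0;13 -26.5 0 0 0 -2.2 0;13 -26.5 0 0 0 -2.2 0;13 -26.5 0 0 0 -2.2 0;13 -24 0 0 0 -2.2 0",
)

```text
time: 3.2
position: [0.5063, -0.015, 0.247]
tool_rot: [1.808, 2.568, 0.001]
ft_force: [0.9, 0.3, -0.1]
grip_width: 1.001
grip_force: 0.0
```

```bash
cat > fit.py <<'E'
# plane-ray based fits
from h import *
def onplane(p,uv,z):
    uv=np.atleast_2d(uv);d=np.c_[(uv[:,0]-p["cx"])/p["fx"],(uv[:,1]-p["cy"])/p["fy"],np.ones(len(uv))]@Rm(p["orientation"]).T
    o=np.array(p["position"]);return o+d*((z-o[2])/d[:,2])[:,None]
E
cat > st.py <<'E'
from h import *
s=ctrl.get_state();Rt=R.from_rotvec(s["tool_rot"]).as_matrix()
print("t",round(s["time"],2),"pos",np.round(s["position"],4),"yang",round(np.degrees(np.arctan2(Rt[1,1],Rt[0,1])),2),"z",np.round(Rt[:,2],3),"F",np.round(s["ft_force"],1),"T",np.round(s["torque"],2),"w",round(87*float(s["grip_width"]),1),"gf",round(float(s["grip_force"]),1),"j",np.round(s["joint_positions"],2))
E
python3 st.py
```

```text
t 3.2 pos [ 0.5063 -0.015   0.247 ] yang 19.7 z [ 0.001  0.    -1.   ] F [ 0.9  0.3 -0.1] T [-0.06 -0.03 -0.04] w 87.1 gf 0.0 j [-0.62 -0.02  0.59  1.78  0.01  1.37  0.32]
```

Call:
move_arm(
  increments="0 0 -25 0 0 0 0;-1 1 -25 0 0 0 0;0 0 -25 0 0 0 0;0 0 -25 0 0 0 0;0 0 -20 0 0 0 0;0 0 -15 0 0 0 0;0 0 -10 0 0 0 0;0 0 -6 0 0 0 0",
)

```text
time: 3.87
position: [0.5043, -0.0121, 0.0945]
tool_rot: [-1.805, -2.57, 0.002]
ft_force: [-0.4, 0.2, -0.7]
grip_width: 1.002
grip_force: 0.0
```

```bash
python3 st.py
python3 - <<'E'
from h import *
p=ctrl.get_image("side");c=p["frame"][150:290,180:340]
cv2.imwrite("pics/c2.png",cv2.resize(c[:,:,::-1],(640,560),interpolation=cv2.INTER_CUBIC))
E
```

```text
t 3.87 pos [ 0.5043 -0.0121  0.0945] yang 19.86 z [-0.001 -0.    -1.   ] F [-0.4  0.2 -0.7] T [-0.05  0.02 -0.02] w 87.2 gf 0.0 j [-0.59  0.13  0.6   1.98 -0.08  1.06  0.39]
```

View pics/c2.png

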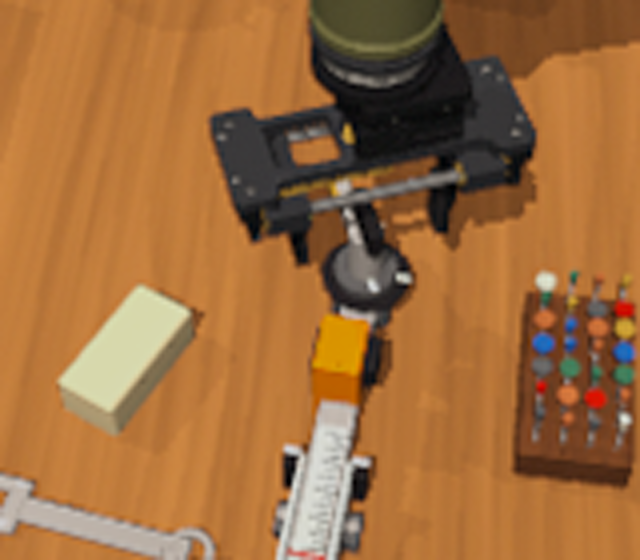

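The fingers straddle the wing, at about (368,220). The plate line is at (402,278) and the collar line near (372,285). Closing gently.

Call:
move_arm(
  increments="0 0 0 0 0 0 190;0 0 0 0 0 0 200;0 0 0 0 0 0 210;0 0 0 0 0 0 225;0 0 0 0 0 0 240;0 0 0 0 0 0 240;0 0 0 0 0 0 240;0 0 0 0 0 0 240",
  grip_force=20,
)

```text
time: 4.58
position: [0.5049, -0.012, 0.0957]
tool_rot: [1.805, 2.571, 0.0]
ft_force: [0.4, -0.2, 0.4]
grip_width: 0.476
grip_force: 0.0
```

```bash
python3 st.py
cat > yaw.py <<'E'
from fit import *
# arm centreline from bright scale pixels, line-fit on plane, both cameras
for n in ["top","side"]:
    p=ctrl.get_image(n);P=pts(p);f=p["frame"].astype(int)
    m=(f.max(-1)>140)&(np.ptp(f,axis=-1)<55)&(P[...,2]>.025)&(P[...,2]<.07)&(P[...,1]>.09)&(P[...,1]<.24)&(abs(P[...,0]-.528)<.035)
    k,l=cv2.connectedComponents(m.astype(np.uint8),connectivity=4)[:2];i=1+np.argmax([ (l==j).sum() for j in range(1,k)]);m=l==i
    v,u=np.nonzero(m);q=onplane(p,np.c_[u,v],.045)
    rc=cv2.minAreaRect(q[:,:2].astype(np.float32)*1000)
    # midline: per y-bin mean of x extremes
    b=np.round(q[:,1]/.004);X=np.array([[(q[b==t,0].min()+q[b==t,0].max())/2,q[b==t,1].mean(),np.ptp(q[b==t,0])] for t in np.unique(b)])
    g=abs(X[:,2]-np.median(X[:,2]))<.006;l1=np.polyfit(X[g,1],X[g,0],1)
    print(n,m.sum(),"minrect",rc,"mid slope deg",-np.degrees(np.arctan(l1[0])),g.sum(),len(X),"x at y=.1,.0",np.polyval(l1,[.1,0]),"width",np.median(X[:,2]))
E
python3 yaw.py
```

```text
t 4.58 pos [ 0.5049 -0.012   0.0957] yang 19.85 z [ 0.  0. -1.] F [ 0.4 -0.2  0.4] T [-0.1   0.01  0.05] w 41.4 gf 0.0 j [-0.59  0.13  0.6   1.98 -0.08  1.06  0.39]
top 463 minrect ((523.976318359375, 164.9989471435547), (136.7147216796875, 49.402984619140625), 88.73435974121094) mid slope deg -7.057531996146343 25 35 x at y=.1,.0 [0.51824049 0.5058601 ] width 0.030815890958384995
side 665 minrect ((524.2359619140625, 164.33062744140625), (145.74342346191406, 41.93925094604492), 78.04889678955078) mid slope deg -7.085101909928644 25 37 x at y=.1,.0 [0.51699944 0.50457019] width 0.032553810950271544
```

Call:
move_arm(
  increments="0 0 0 0 0 0 255;0 0 0 0 0 0 255;0 0 0 0 0 0 255;0 0 0 0 0 0 255;0 0 0 0 0 0 255;0 0 0 0 0 0 255;0 0 0 0 0 0 255;0 0 0 0 0 0 255",
)

```text
time: 5.35
position: [0.5042, -0.0121, 0.0963]
tool_rot: [-1.805, -2.569, 0.001]
ft_force: [-5.4, -0.7, 8.4]
grip_width: 0.132
grip_force: 21.3
```

```bash
python3 st.py
```

```text
t 5.35 pos [ 0.5042 -0.0121  0.0963] yang 19.82 z [-0.002  0.001 -1.   ] F [-5.4 -0.7  8.4] T [-0.16  1.03 -0.06] w 11.5 gf 21.3 j [-0.59  0.12  0.6   1.98 -0.08  1.06  0.39]
```

Call:
move_arm(
  increments="-1 0 1.5 0 0 0 255;0 0 0 0 0 4 255;0 0 0 0 0 5 255;0 0 0 0 0 5 255;0 0 0 0 0 5 255;0 0 0 0 0 5 255;0 0 0 0 0 5 255;0 0 0 0 0 5 255",
)

```text
time: 6.02
position: [0.5022, -0.0135, 0.0964]
tool_rot: [-0.969, -2.986, 0.004]
ft_force: [-3.7, -3.1, 1.1]
grip_width: 0.135
grip_force: 22.5
```

```bash
python3 st.py
```

```text
t 6.02 pos [ 0.5022 -0.0135  0.0964] yang 54.03 z [-0.003 -0.002 -1.   ] F [-3.7 -3.1  1.1] T [-0.73  0.66 -0.12] w 11.8 gf 22.5 j [-0.55  0.12  0.56  1.98 -0.07  1.07  0.98]
```

Turning well with small forces. On to about 82.4°.

Call:
move_arm(
  increments="0 0 0 0 0 5 255;0 0 0 0 0 5 255;0 0 0 0 0 5 255;0 0 0 0 0 5 255;0 0 0 0 0 5 255;0 0 0 0 0 3.4 255;0 0 0 0 0 0 255;0 0 0 0 0 0 255",
)

```text
time: 6.68
position: [0.5015, -0.0152, 0.0964]
tool_rot: [-0.214, -3.129, 0.006]
ft_force: [-6.2, -5.6, 2.4]
grip_width: 0.138
grip_force: 22.3
```

```bash
python3 st.py;  python3 yaw.py
python3 - <<'E'
from h import *
o=[]
for n in ["top","side"]:
    p=ctrl.get_image(n);u,v=map(int,proj(p,[.503,.03,.09]));c=p["frame"][v-45:v+45,u-65:u+65];o.append(cv2.resize(c[:,:,::-1],(434,300),interpolation=cv2.INTER_CUBIC))
cv2.imwrite("pics/c3.png",np.vstack(o))
E
```

```text
t 6.68 pos [ 0.5015 -0.0152  0.0964] yang 82.16 z [-0.005 -0.003 -1.   ] F [-6.2 -5.6  2.4] T [-1.16  1.09  0.11] w 12.0 gf 22.3 j [-0.52  0.12  0.52  1.98 -0.06  1.07  1.47]
top 443 minrect ((524.0469970703125, 168.1960906982422), (129.92005920410156, 49.402984619140625), 88.73435974121094) mid slope deg -6.9687780018976 25 33 x at y=.1,.0 [0.51837696 0.50615382] width 0.030835432250739037
side 666 minrect ((524.2359619140625, 164.33062744140625), (145.74342346191406, 41.93925094604492), 78.04889678955078) mid slope deg -7.068823263866156 25 37 x at y=.1,.0 [0.51697929 0.50457889] width 0.03267001657396296
```

View pics/c3.png

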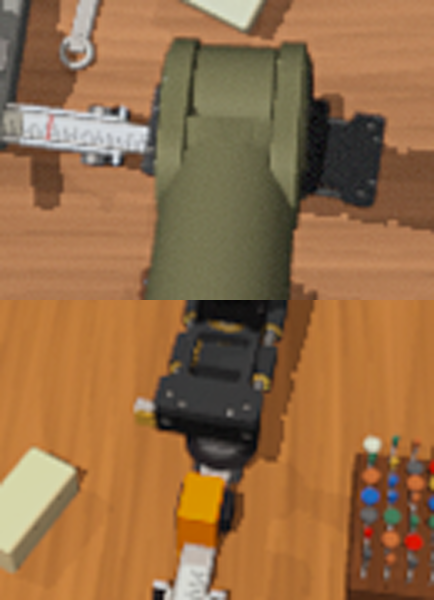

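Call:
move_arm(
  increments="0 0 0 0 0 0 120;0 0 0 0 0 0 0;0 0 0 0 0 0 0;0 0 0 0 0 0 0;0 0 25 0 0 0 0;0 0 35 0 0 -3 0;0 0 35 0 0 -6 0;0 -15 25 0 0 -6 0",
)

```text
time: 7.55
position: [0.505, -0.0237, 0.22]
tool_rot: [0.619, 3.077, 0.004]
ft_force: [1.0, 0.8, -0.7]
grip_width: 0.657
grip_force: 0.0
```

Call:
move_arm(
  increments="-5 -25 0 0 0 -6 0;-5 -25 0 0 0 -6 0;-5 -25 0 0 0 -6 0;-5 -25 0 0 0 -6 0;-5 -25 0 0 0 -6 0;-5 -25 0 0 0 -6 0;0 -20 0 0 0 -6 0;0 0 0 0 0 -6 0",
)

```text
time: 8.22
position: [0.4731, -0.202, 0.2177]
tool_rot: [1.832, 2.549, -0.002]
ft_force: [-0.6, 0.4, 0.3]
grip_width: 0.998
grip_force: 0.0
```

```bash
python3 st.py; python3 meas.py pics/junk.png;python3 - <<'E'
from h import *
o=[]
for n in ["top","side"]:
    p=ctrl.get_image(n);u,v=map(int,proj(p,[.51,.0,.09]));c=p["frame"][v-25:v+25,u-38:u+38];o.append(cv2.resize(c[:,:,::-1],(456,300),interpolation=cv2.INTER_CUBIC))
cv2.imwrite("pics/c4.png",np.vstack(o))
E
```

```text
t 8.22 pos [ 0.4731 -0.202   0.2177] yang 18.6 z [ 0.001 -0.002 -1.   ] F [-0.6  0.4  0.3] T [-0.08  0.13 -0.02] w 86.8 gf 0.0 j [-0.35  0.02  0.72  1.81 -0.01  1.31  0.69]
top orange top 153 [0.51718759 0.06003291 0.08189845] [ 0.4968782  -0.01712568  0.07470106] [0.56687887 0.08059448 0.08739429]
wing 75 [ 0.50495004 -0.01701968  0.11633721] 172.8643388426362 0.1252199723273848
scale 499 [0.52663849 0.16867417 0.04312824] slope dx/dy 0.09164135918918581 0.09056666725284339 0.2599862213516871
red 0 0
side orange top 196 [0.51677328 0.0666719  0.08044452] [ 0.49830309 -0.01577738  0.07411139] [0.57248032 0.08780585 0.0998457 ]
wing 125 [ 0.50533242 -0.01146273  0.1120437 ] 173.72324794683925 0.12072684177890736
scale 606 [0.52611358 0.16611688 0.04150506] slope dx/dy 0.12488855487449038 0.09708492707765437 0.23359042546899533
red 13 [0.53727662 0.16986316 0.04244792]
```

View pics/c4.png

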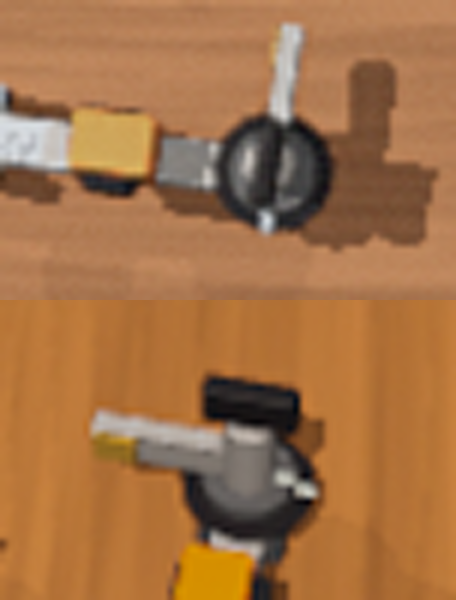

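The lines now look nearly in line: in the side crop the plate mark is at (305,490) and the collar mark at (283,477). I'll quantify the misalignment from a larger zoom.

Run:
```python
from fit import *
p=ctrl.get_image("side");P=pts(p);f=p["frame"]
a=np.array([.505,-.0145,.07])
u,v=map(int,proj(p,[.485,-.012,.06]));c=f[v-12:v+12,u-14:u+14]
cv2.imwrite("pics/c5.png",cv2.resize(c[:,:,::-1],(700,600),interpolation=cv2.INTER_NEAREST))
print(u-14,v-12)
for y in range(v-10,v+11):
  for x in range(u-12,u+13):
    if f[y,x].min()>165: print(x,y,f[y,x],np.round(P[y,x],4),end="; ")
for al in (-7,-9):
  e=np.array([-np.cos(np.radians(al)),-np.sin(np.radians(al)),0])
  print(al,[(z,r,np.round(proj(p,np.array([.505,-.0125,z])+e*r),1)) for z,r in [(.077,.014),(.077,.02),(.06,.02),(.057,.03)]])
```

```text
263 204
269 210 [188 178 169] [ 0.5098 -0.0071  0.0954]; 270 210 [187 177 167] [ 0.507  -0.0048  0.0987]; 271 210 [189 179 170] [ 0.5045 -0.0076  0.0953]; 265 211 [187 178 170] [ 0.521  -0.0181  0.0753]; 276 217 [181 180 169] [ 0.4904 -0.0131  0.0577]; 277 217 [188 187 177] [ 0.4876 -0.0138  0.0571]; 277 218 [177 176 166] [ 0.4875 -0.0096  0.0582]; 280 219 [186 186 175] [ 0.4791 -0.0136  0.0488]; 281 219 [182 183 173] [ 0.4764 -0.0145  0.0479]; 281 220 [184 185 174] [ 0.4763 -0.0088  0.0511]; -7 [(0.077, 0.014, array([275.9, 213.4])), (0.077, 0.02, array([278.1, 213.8])), (0.06, 0.02, array([277.9, 217.5])), (0.057, 0.03, array([281.5, 218.7]))]
-9 [(0.077, 0.014, array([275.9, 213.6])), (0.077, 0.02, array([278., 214.])), (0.06, 0.02, array([277.8, 217.7])), (0.057, 0.03, array([281.4, 219.1]))]
```

View pics/c5.png

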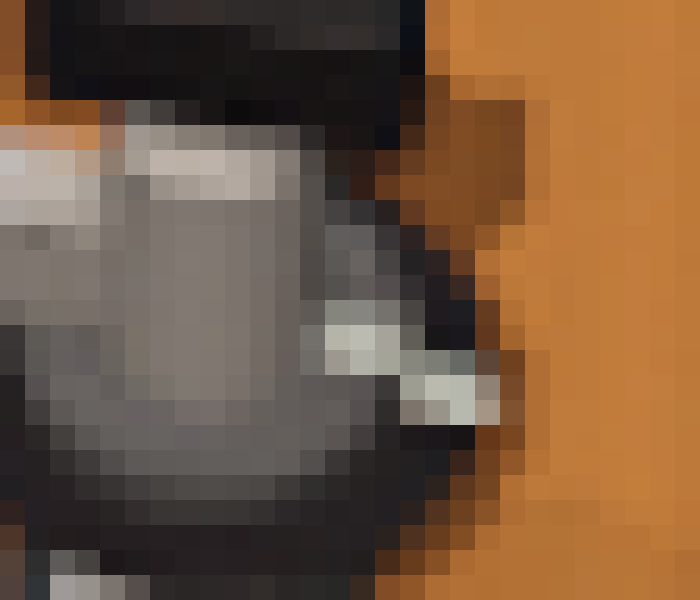

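Run:
```python
from fit import *
for n in ["top","side"]:
  for k in range(3):
    p=ctrl.get_image(n);P=pts(p);f=p["frame"].astype(int)
    m=(P[...,2]>.064)&(P[...,2]<.092)&(abs(P[...,1]+.02)<.03)&(P[...,0]>.532)&(P[...,0]<.6)&(f.min(-1)>100)
    v,u=np.nonzero(m);q=onplane(p,np.c_[u,v],.077);l=np.polyfit(q[:,0],q[:,1],1)
    w=(P[...,2]>.1)&(P[...,2]<.13)&(np.hypot(P[...,0]-.505,P[...,1]+.014)<.04)&(f.max(-1)<90)
    v,u=np.nonzero(w);qw=onplane(p,np.c_[u,v],.119);lw=np.polyfit(qw[:,0],qw[:,1],1)
    print(n,m.sum(),"paddle deg",np.degrees(np.arctan(l[0])),"mean",q.mean(0),"y at .505",np.polyval(l,.505),"wing",w.sum(),np.degrees(np.arctan(lw[0])),qw.mean(0))
  # saw base: low grey plate, cleanest edges
  m=((P[...,2]>.015)&(P[...,2]<.06)&(np.ptp(f,axis=-1)<25)&(P[...,1]>.2)&(P[...,1]<.42)&(P[...,0]>.45)&(P[...,0]<.72)).astype(np.uint8)
  print("base",cv2.minAreaRect((P[m>0][:,:2]*1000).astype(np.float32)))
  g=cv2.cvtColor(p["frame"],cv2.COLOR_RGB2GRAY)
  for x1,y1,x2,y2 in cv2.createLineSegmentDetector().detect(g)[0][:,0]:
    a=onplane(p,[[x1,y1],[x2,y2]],.04);d=a[1]-a[0];L=np.hypot(*d[:2]);c=a.mean(0)
    if L>.05 and .44<c[0]<.72 and .0<c[1]<.42: print(np.round(c[:2],3),round(L,3),"yaw",round((np.degrees(np.arctan2(d[1],d[0]))+45)%90-45,2))
```

```text
top 57 paddle deg -5.728648989076355 mean [ 0.55502649 -0.02324993  0.077     ] y at .505 -0.018231358815894085 wing 62 -5.551579839145464 [ 0.50357057 -0.01699301  0.119     ]
top 56 paddle deg -6.325636580173549 mean [ 0.55535185 -0.02319106  0.077     ] y at .505 -0.017609362921804046 wing 64 -6.093662917997916 [ 0.50379607 -0.01722812  0.119     ]
top 57 paddle deg -6.309076078266211 mean [ 0.55534414 -0.02329739  0.077     ] y at .505 -0.01773127036015401 wing 63 -6.240615190784368 [ 0.50449094 -0.01730485  0.119     ]
base ((600.3471069335938, 289.0527038574219), (193.2587890625, 168.7155303955078), 83.98675537109375)
[0.603 0.406] 0.075 yaw -6.93
[0.673 0.395] 0.084 yaw -6.74
[0.534 0.118] 0.062 yaw -8.48
[0.547 0.192] 0.087 yaw -10.67
[0.66  0.153] 0.093 yaw -11.24
[0.646 0.059] 0.088 yaw -26.55
[0.519 0.29 ] 0.075 yaw -5.81
[0.615 0.228] 0.111 yaw -7.18
[0.63  0.342] 0.071 yaw -7.22
[0.684 0.038] 0.083 yaw -26.98
[0.507 0.249] 0.078 yaw -5.44
[0.658 0.169] 0.108 yaw -13.59
[0.683 0.249] 0.056 yaw -5.93
[0.611 0.218] 0.103 yaw -6.87
[0.608 0.303] 0.053 yaw -9.1
[0.652 0.417] 
[... 555 characters left out ...]
01772643  0.077     ] y at .505 -0.006509607711995408 wing 113 -7.528884317239611 [ 0.50366006 -0.00676351  0.119     ]
base ((599.86767578125, 292.84869384765625), (196.68231201171875, 171.5574951171875), 85.33098602294922)
[0.512 0.205] 0.077 yaw -4.38
[0.675 0.315] 0.1 yaw -6.44
[0.502 0.045] 0.062 yaw -8.03
[0.55  0.247] 0.075 yaw -2.3
[0.643 0.061] 0.094 yaw -27.26
[0.598 0.316] 0.058 yaw -7.79
[0.682 0.04 ] 0.088 yaw -26.96
[0.566 0.307] 0.052 yaw -6.8
[0.623 0.392] 0.122 yaw -6.46
[0.678 0.172] 0.053 yaw -11.0
[0.665 0.19 ] 0.089 yaw -11.09
[0.638 0.261] 0.06 yaw -4.52
[0.63  0.066] 0.1 yaw -25.36
[0.572 0.39 ] 0.076 yaw -6.51
[0.539 0.059] 0.055 yaw 2.42
[0.593 0.124] 0.098 yaw -2.92
```

Saw yaw is about -7.0° and the wing about -7°, so the stop is aligned within roughly 1°. Next, the grip.

Call:
move_arm(
  increments="5.2 33.3 0 0 0 -3.2 0;5.2 33.3 0 0 0 -3.2 0;5.2 33.3 0 0 0 -3.2 0;5.2 33.3 0 0 0 -3.2 0;5.2 33.3 0 0 0 -3.2 0;5.2 33.3 0 0 0 -3.2 0;5.2 33.3 0 0 0 -3.2 0;5.2 33.3 0 0 0 -3.2 0",
)

```text
time: 9.43
position: [0.5154, 0.0712, 0.2172]
tool_rot: [2.343, 2.093, 0.001]
ft_force: [0.2, 0.0, -0.4]
grip_width: 1.001
grip_force: 0.0
```

```bash
python3 st.py
```

```text
t 9.43 pos [0.5154 0.0712 0.2172] yang -6.46 z [ 0.  0. -1.] F [ 0.2  0.  -0.4] T [-0.07 -0.01 -0.  ] w 87.0 gf 0.0 j [-0.62  0.04  0.45  1.79 -0.02  1.31 -0.28]
```

Call:
move_arm(
  increments="-1 -6 -10 0 0 -0.5 0;0 0 -30 0 0 0 0;0 0 -35 0 0 0 0;0 0 -30 0 0 0 0;0 0 -25 0 0 0 0;0 0 -20 0 0 0 0;0 0 -14 0 0 0 0;0 0 -8 0 0 0 0",
)

```text
time: 10.1
position: [0.513, 0.0629, 0.0429]
tool_rot: [-2.349, -2.085, 0.005]
ft_force: [0.1, 0.3, -0.0]
grip_width: 0.998
grip_force: 0.0
```

```bash
python3 st.py
```

```text
t 10.1 pos [0.513  0.0629 0.0429] yang -6.81 z [-0.003 -0.001 -1.   ] F [ 0.1  0.3 -0. ] T [-0.11  0.09 -0.  ] w 86.9 gf 0.0 j [-0.58  0.22  0.45  1.99 -0.12  0.96 -0.19]
```

Call:
move_arm(
  increments="0 0 2 0 0 0 255;0 0 0 0 0 0 255;0 0 0 0 0 0 255;0 0 0 0 0 0 255;0 0 0 0 0 0 255;0 0 0 0 0 0 255;0 0 0 0 0 0 255;0 0 0 0 0 0 255",
  grip_force=25,
)

```text
time: 10.77
position: [0.5129, 0.0635, 0.0471]
tool_rot: [-2.348, -2.083, 0.004]
ft_force: [-8.7, 1.9, 5.4]
grip_width: 0.48
grip_force: 4.1
```

Call:
move_arm(
  increments="0 0 0 0 0 0 255;0 0 0 0 0 0 255;0 0 0 0 0 0 255;0 0 0 0 0 0 255;0 0 0 0 0 0 255;0 0 0 0 0 0 255;0 0 0 0 0 0 255;0 0 0 0 0 0 255",
)

```text
time: 11.43
position: [0.515, 0.0633, 0.0471]
tool_rot: [2.349, 2.084, 0.001]
ft_force: [5.1, 0.1, -3.7]
grip_width: 0.407
grip_force: 25.0
```

```bash
python3 st.py
```

```text
t 11.43 pos [0.515  0.0633 0.0471] yang -6.85 z [ 0.001 -0.    -1.   ] F [ 5.1  0.1 -3.7] T [-0.08 -0.55  0.16] w 35.4 gf 25.0 j [-0.58  0.22  0.45  1.98 -0.11  0.97 -0.2 ]
```

The button is squeezed in: 35.4 mm wide at 25 N. Drawing out about 48 mm first.

Call:
move_arm(
  increments="-0.2 -2 0 0 0 0 255;-0.8 -7 0 0 0 0 255;-0.9 -7 0 0 0 0 255;-0.9 -7 0 0 0 0 255;-0.9 -7 0 0 0 0 255;-0.9 -7 0 0 0 0 255;-0.9 -7 0 0 0 0 255;-0.4 -3 0 0 0 0 255",
)

```text
time: 12.1
position: [0.5093, 0.0155, 0.0471]
tool_rot: [2.35, 2.083, 0.002]
ft_force: [7.1, -0.1, -6.6]
grip_width: 0.409
grip_force: 25.0
```

```bash
python3 st.py
python3 - <<'E'
from fit import *
p=ctrl.get_image("side");q=ctrl.get_image("top")
for s in (p,q):
  for t in ("red_line","grip"):
    for r in ctrl.find_in(t,s)[:2]: print(t,np.round(r["centre"],4),round(r["score"],2))
u,v=map(int,proj(p,[.52,.13,.045]));c=p["frame"][v-33:v+33,u-40:u+40];a=cv2.resize(c[:,:,::-1],(480,396),interpolation=cv2.INTER_CUBIC)
print(u-40,v-33)
u,v=map(int,proj(q,[.52,.13,.045]));c=q["frame"][v-16:v+16,u-40:u+40];b=cv2.resize(c[:,:,::-1],(480,192),interpolation=cv2.INTER_CUBIC)
print(u-40,v-16)
cv2.imwrite("pics/c6.png",np.vstack([a,b]))
E
```

```text
t 12.1 pos [0.5093 0.0155 0.0471] yang -6.89 z [ 0.002 -0.    -1.   ] F [ 7.1 -0.1 -6.6] T [-0.01 -0.89  0.27] w 35.6 gf 25.0 j [-0.53  0.2   0.49  2.01 -0.11  0.96 -0.11]
red_line [0.519  0.0978 0.0391] 0.64
red_line [0.3645 0.061  0.032 ] 0.33
grip [0.5176 0.0954 0.0439] 0.86
red_line [ 0.5148 -0.0415  0.0521] 0.64
grip [ 0.517  -0.0444  0.0496] 0.59
grip [0.6651 0.0449 0.0398] 0.24
221 232
140 198
```

View pics/c6.png

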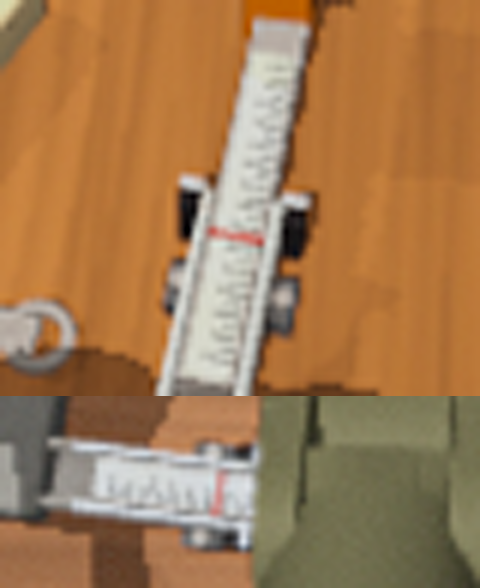

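The side crop shows the red line at (235,237), still inside the channel. The collar's white index marks at the mouth are at (193,182) and (297,200). Converting these to a distance.

```bash
cat > mouth.py <<'E'
from fit import *
import sys
d=np.array([np.sin(np.radians(-6.85)),-np.cos(np.radians(-6.85))]);n=np.array([-d[1],d[0]])
o=np.array([.5145,.0633])  # arm line point
p=ctrl.get_image("side");P=pts(p);f=p["frame"].astype(int)
al=(P[...,:2]-o)@d;ac=(P[...,:2]-o)@n
reg=(abs(ac)<.045)&(al<.05)&(al>-.1)&(P[...,2]>.02)&(P[...,2]<.075)
r=reg&(f[...,0]>f[...,1]*1.35)&(f[...,0]>f[...,2]*1.35)&(f[...,0]>110)&(abs(ac)<.015)
def w(m,z):
    v,u=np.nonzero(m);q=onplane(p,np.c_[u,v],z);return (q[:,:2]-o)@d,(q[:,:2]-o)@n
s=reg&(al>-.08)&(abs(ac)>.015)
# rectify side view onto plane z: 0.25mm/px
def rect(z,a0,a1,c0,c1,res=.00025):
    A,C=np.meshgrid(np.arange(a0,a1,res),np.arange(c0,c1,res),indexing="ij")
    W=np.stack([o[0]+A*d[0]+C*n[0],o[1]+A*d[1]+C*n[1],np.full_like(A,z)],-1)
    c=(W-p["position"])@Rm(p["orientation"])
    return cv2.remap(p["frame"],(c[...,0]/c[...,2]*p["fx"]+p["cx"]).astype(np.float32),(c[...,1]/c[...,2]*p["fy"]+p["cy"]).astype(np.float32),cv2.INTER_CUBIC)
if __name__=="__main__":
    for z in (.038,.042,.046):
        a,c=w(r,z);print("red z",z,len(a),"along",a.mean(),"across",c.mean())
    print("red depth z",np.median(P[r][:,2]))
    bl=s&(f.max(-1)<70);print("black z",np.percentile(P[bl][:,2],[50,90]),"al",np.percentile(al[bl],[2,98]))
    wh=s&(f.min(-1)>150);print("white z",np.c_[al[wh],ac[wh],P[wh][:,2]].round(4)[:60])
    im=rect(.043,-.09,.03,-.045,.045,.0002)
    cv2.imwrite(sys.argv[1],im[::-1,:,::-1])
E
python3 mouth.py pics/c7.png
```

```text
red z 0.038 92 along 0.02305876495743084 across 0.0025253121459454285
red z 0.042 92 along 0.02048696244017904 across 0.002086385296779663
red z 0.046 92 along 0.017915159922927238 across 0.0016474584476139002
red depth z 0.05538722377318256
black z [0.04784715 0.07173529] al [-0.07643159  0.04045714]
white z [[-0.0652  0.0247  0.0482]
 [-0.0653  0.022   0.0493]
 [-0.0653  0.0194  0.0502]
 [-0.0632  0.0173  0.0473]
 [-0.0664  0.0193  0.0471]
 [-0.0659  0.0168  0.0471]
 [-0.0636 -0.0188  0.0452]
 [-0.0649 -0.0216  0.0486]
 [-0.0644 -0.024   0.0486]
 [-0.064  -0.0265  0.0488]
 [-0.0711  0.0158  0.0413]
 [-0.0654 -0.0166  0.0426]
 [-0.0669 -0.0245  0.048 ]
 [-0.0666 -0.027   0.0485]
 [-0.074   0.0152  0.0415]
 [-0.0686 -0.0172  0.0435]
 [-0.0717 -0.0152  0.043 ]
 [-0.0711 -0.0177  0.0429]
 [-0.0754 -0.0159  0.0448]
 [-0.0766 -0.0186  0.0479]
 [-0.0771 -0.0162  0.0429]]
```

View pics/c7.png

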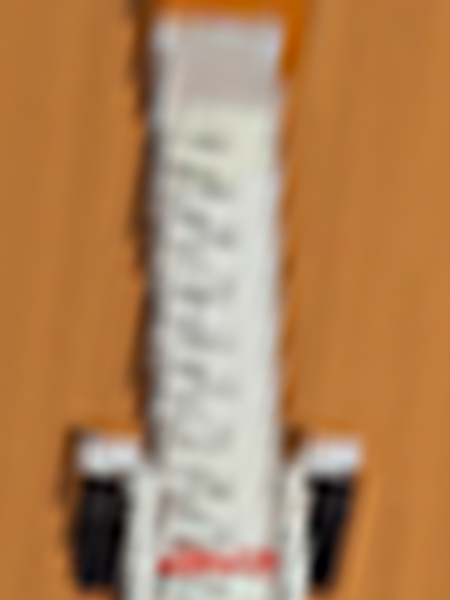

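Call:
move_arm(
  increments="-0.3 -2 0 0 0 0 255;-0.4 -4 0 0 0 0 255;-0.5 -4 0 0 0 0 255;-0.5 -4 0 0 0 0 255;-0.3 -3 0 0 0 0 255;-0.2 -1.5 0 0 0 0 255;0 0 0 0 0 0 255;0 0 0 0 0 0 255",
)

```text
time: 13.12
position: [0.5072, -0.0025, 0.0471]
tool_rot: [2.349, 2.083, 0.002]
ft_force: [6.2, -1.5, -6.0]
grip_width: 0.408
grip_force: 25.0
```

```bash
python3 st.py
python3 - <<'E'
import mouth as M
from fit import *
ims=[]
a=M.rect(.043,-.09,-.03,-.04,.04,.0002)[::-1]
M.p=ctrl.get_image("top");b=M.rect(.043,-.09,-.03,-.04,.04,.0002)[::-1]
im=np.hstack([a,b])[:,:,::-1];im=cv2.resize(im,(800,300))
cv2.imwrite("pics/c8.png",im)
for n in ("side","top"):
  rr=[]
  for k in range(3):
    p=ctrl.get_image(n);P=pts(p);f=p["frame"].astype(int)
    al=(P[...,:2]-M.o)@M.d;ac=(P[...,:2]-M.o)@M.n
    r=(abs(ac)<.013)&(abs(al+.06)<.015)&(f[...,0]>f[...,1]*1.3)&(f[...,0]>f[...,2]*1.3)
    v,u=np.nonzero(r);wt=(f[r][:,0]-f[r][:,1:].mean(1));q=onplane(p,np.c_[u,v],.042);rr.append([len(u),np.average((q[:,:2]-M.o)@M.d,weights=wt) if len(u) else 0])
  print(n,"red along",rr)
E
```

```text
t 13.12 pos [ 0.5072 -0.0025  0.0471] yang -6.86 z [ 0.002 -0.001 -1.   ] F [ 6.2 -1.5 -6. ] T [-0.29 -0.8   0.23] w 35.5 gf 25.0 j [-0.5   0.19  0.5   2.01 -0.11  0.96 -0.07]
side red along [[12, np.float64(-0.06411011160364291)], [12, np.float64(-0.06410765627276763)], [12, np.float64(-0.06411179358766113)]]
top red along [[10, np.float64(-0.06103603807370122)], [11, np.float64(-0.060080855985763876)], [9, np.float64(-0.062178309015034336)]]
```

View pics/c8.png

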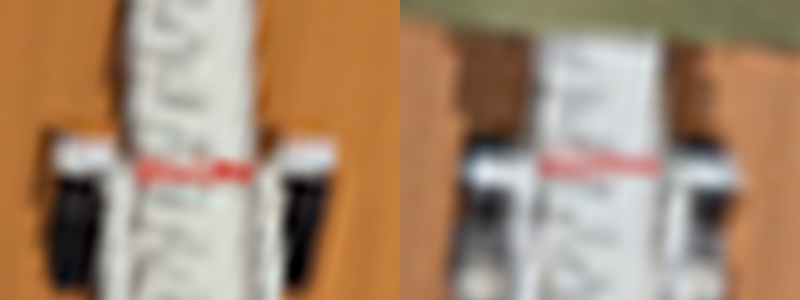

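The rectified views (side on the left, top on the right) show the red line at rows 170 and 162. The white index lines are at rows about 155 (raised, so parallax shifts them) and 168, so it's nearly at the mouth. I'll profile the mark edges to locate the end face.

Run:
```python
import mouth as M
from fit import *
for n in ("side","top"):
  acc=0
  for k in range(3):
    M.p=ctrl.get_image(n);acc=acc+M.rect(.0485,-.085,-.045,-.035,.035,.0005).astype(float)/3
  acc2=M.rect(.042,-.085,-.045,-.035,.035,.0005).astype(float)
  print(n);C=np.arange(-.035,.035,.0005);A=np.arange(-.085,-.045,.0005)
  cl=(C>-.026)&(C<-.020);cr=(C>.020)&(C<.026);cm=abs(C)<.007
  for i in range(16,72,2): print(round(A[i]*1000,1),"L",acc[i][cl].mean(0).round().astype(int),"R",acc[i][cr].mean(0).round().astype(int),"red(z42)",round(acc2[i][cm].mean(0)[0]-acc2[i][cm].mean(0)[1:].mean()))
```

```text
side
-77.0 L [31 28 28] R [72 48 34] red(z42) 4
-76.0 L [36 33 33] R [68 47 36] red(z42) 4
-75.0 L [38 34 34] R [67 48 37] red(z42) 4
-74.0 L [39 34 35] R [66 48 38] red(z42) 3
-73.0 L [41 36 37] R [61 44 35] red(z42) 3
-72.0 L [37 32 33] R [50 34 27] red(z42) 3
-71.0 L [31 26 27] R [48 32 26] red(z42) 1
-70.0 L [44 39 39] R [63 47 40] red(z42) -2
-69.0 L [75 70 68] R [90 73 65] red(z42) -3
-68.0 L [118 113 110] R [127 113 105] red(z42) 4
-67.0 L [163 161 159] R [165 157 153] red(z42) 24
-66.0 L [191 193 193] R [189 189 188] red(z42) 54
-65.0 L [203 207 208] R [206 207 207] red(z42) 82
-64.0 L [208 207 207] R [213 208 208] red(z42) 93
-63.0 L [203 193 192] R [208 195 192] red(z42) 81
-62.0 L [192 171 163] R [202 174 161] red(z42) 54
-61.0 L [184 146 123] R [198 153 123] red(z42) 28
-60.0 L [178 125  84] R [193 135  86] red(z42) 11
-59.0 L [176 110  52] R [190 121  57] red(z42) 3
-58.0 L [175 103  37] R [189 116  47] red(z42) 0
-57.0 L [176 106  41] R [190 119  52] red(z42) 0
-56.0 L [178 111  50] R [190 121  56] red(z42) 0
-55.0 L [181 114  53] R [190 121  57] red(z42) 2
-54.0 L [181
[... 861 characters left out ...]
[201 208 217] red(z42) 58
-63.0 L [196 205 213] R [185 192 200] red(z42) 62
-62.0 L [168 177 186] R [160 164 170] red(z42) 52
-61.0 L [131 138 147] R [134 132 135] red(z42) 33
-60.0 L [ 94 100 109] R [110 102 103] red(z42) 15
-59.0 L [64 69 76] R [94 79 75] red(z42) 2
-58.0 L [46 45 48] R [95 68 56] red(z42) -4
-57.0 L [47 35 30] R [112  75  54] red(z42) -6
-56.0 L [65 42 28] R [136  89  60] red(z42) -8
-55.0 L [85 53 31] R [155 101  65] red(z42) -8
-54.0 L [98 60 34] R [163 108  69] red(z42) -7
-53.0 L [104  65  40] R [167 113  75] red(z42) -6
-52.0 L [107  69  45] R [171 117  79] red(z42) -5
-51.0 L [109  71  47] R [171 118  80] red(z42) -5
-50.0 L [108  71  46] R [168 116  79] red(z42) -4
```

Run:
```python
import mouth as M
from fit import *
acc=[]
for k in range(6):
  p=ctrl.get_image("top");P=pts(p);acc.append(P)
  M.p=p
P=np.median(acc,0);f=p["frame"]
al=(P[...,:2]-M.o)@M.d*1000;ac=(P[...,:2]-M.o)@M.n*1000
for lo,hi in ((-28,-19),(19,28)):
  print("cols",lo,hi)
  for u in range(165,200):
    sel=[v for v in range(200,232) if lo<ac[v,u]<hi and -85<al[v,u]<-48]
    if sel: print(u,[(round(al[v,u],1),round(P[v,u,2]*1000),int(f[v,u].mean())) for v in sel])
for n in ("side","top"):
  M.p=ctrl.get_image(n);a=M.rect(.044,-.085,-.045,-.035,.035,.0005).astype(int);C=np.arange(-.035,.035,.0005);A=np.arange(-.085,-.045,.0005)
  print(n,"wall profile (green) columns ac=",(C[34:108:3]*1000).round(1))
  for i in range(20,66,3): print((A[i]*1000).round(1),a[i,34:108:3,2])
```

```text
cols -28 -19
175 [(np.float64(-84.9), 13, 76)]
176 [(np.float64(-82.6), 14, 94), (np.float64(-82.6), 11, 91), (np.float64(-81.7), 14, 72)]
177 [(np.float64(-73.5), 48, 52), (np.float64(-73.5), 46, 56), (np.float64(-81.2), -1, 67)]
178 [(np.float64(-70.7), 47, 37), (np.float64(-70.2), 47, 53), (np.float64(-77.5), 2, 63)]
179 [(np.float64(-67.3), 49, 89), (np.float64(-67.2), 47, 112), (np.float64(-68.7), 35, 67)]
180 [(np.float64(-64.4), 49, 217), (np.float64(-63.8), 49, 220), (np.float64(-64.7), 41, 131), (np.float64(-70.8), 3, 120)]
181 [(np.float64(-61.8), 46, 154), (np.float64(-62.0), 42, 148), (np.float64(-61.9), 40, 80), (np.float64(-68.0), 0, 116)]
182 [(np.float64(-62.1), 26, 57), (np.float64(-62.3), 22, 42), (np.float64(-61.6), 23, 47), (np.float64(-65.3), -2, 119)]
183 [(np.float64(-62.8), 0, 60), (np.float64(-62.3), 0, 72), (np.float64(-61.9), -1, 124)]
184 [(np.float64(-59.5), 1, 75), (np.float64(-58.9), 1, 72), (np.float64(-58.6), 1, 90)]
185 [(np.float64(-56.2), 2, 75), (np.float64(-55.6), 3, 74), (np.float64(-55.4), 0, 75)]
186 [(np.float64(-53.5), -1, 73), (np.float64(-
[... 4219 characters left out ...]
 151 161 170 171
 165 154 145 139 132 130 129]
-60.0 [101 117 128 138 147 165 180 185 179 167 162 162 162 168 185 200 209 209
 193 172 144 123  98  83  77]
-58.5 [ 60  80  96 121 149 175 186 183 174 167 172 182 187 194 207 219 225 222
 204 181 143 112  71  50  37]
-57.0 [ 43  61  83 113 154 186 196 188 184 186 193 201 206 208 215 222 226 226
 208 185 139  98  54  35  26]
-55.5 [ 34  47  74 109 158 191 204 194 196 205 213 217 219 220 222 224 225 225
 207 185 138  93  49  37  34]
-54.0 [ 40  46  74 110 161 196 211 198 198 206 214 219 222 221 220 221 221 222
 204 180 132  85  45  37  42]
-52.5 [ 42  43  70 106 159 197 214 199 193 197 204 211 218 218 219 220 219 221
 205 176 127  82  47  40  48]
```

Depth on the collar's end face puts the mouth at -62.0 mm and the red line at -63.2 mm, so 1.2 mm more is needed.

Call:
move_arm(
  increments="-0.1 -0.6 0 0 0 0 255;-0.1 -0.7 0 0 0 0 255;0 0 0 0 0 0 255;0 0 0 0 0 0 255;0 0 0 0 0 0 255;0 0 0 0 0 0 255;0 0 0 0 0 0 255;0 0 0 0 0 0 255",
)

```text
time: 14.98
position: [0.5072, -0.0033, 0.0471]
tool_rot: [2.349, 2.084, 0.003]
ft_force: [6.3, -0.3, -6.5]
grip_width: 0.406
grip_force: 25.0
```

```bash
cat > chk.py <<'E'
import mouth as M
from fit import *
import sys
C=np.arange(-.035,.035,.0005);A=np.arange(-.085,-.045,.0005)*1000
for n in ("side","top"):
  M.p=ctrl.get_image(n);a=M.rect(.042,-.085,-.045,-.035,.035,.0005).astype(float)[:,abs(C)<.007].mean(1)
  s=np.clip(a[:,0]-a[:,1:].mean(1),0,None);k=(A>-70)&(A<-56);print(n,"red",(s*A)[k].sum()/s[k].sum())
fs=[]
for k in range(6):
  p=ctrl.get_image("top");P=pts(p);al=(P[...,:2]-M.o)@M.d*1000;ac=abs((P[...,:2]-M.o)@M.n*1000)
  fs+=list(al[(P[...,2]>.012)&(P[...,2]<.04)&(ac>18)&(ac<28)&(abs(al+62)<4)])
print("face",np.median(fs),len(fs))
E
python3 st.py; python3 chk.py
python3 - <<'E'
from fit import *
for k in range(2):
    p=ctrl.get_image("side");P=pts(p);f=p["frame"]
    w=(P[...,2]>.1)&(P[...,2]<.13)&(np.hypot(P[...,0]-.495,P[...,1]+.083)<.045)&(f.max(-1)<90)
    print(w.sum(), P[w].mean(0) if w.sum() else "")
u,v=map(int,proj(p,[.505,-.06,.08]));c=f[v-30:v+30,u-40:u+40]
cv2.imwrite("pics/c9.png",cv2.resize(c[:,:,::-1],(640,480),interpolation=cv2.INTER_CUBIC))
E
```

```text
t 14.98 pos [ 0.5072 -0.0033  0.0471] yang -6.83 z [ 0.002 -0.    -1.   ] F [ 6.3 -0.3 -6.5] T [-0.06 -0.98  0.13] w 35.4 gf 25.0 j [-0.5   0.19  0.5   2.01 -0.11  0.96 -0.07]
side red -62.97057921530943
top red -62.43046610450832
face -62.0881021763035 44
0 
0
```

View pics/c9.png

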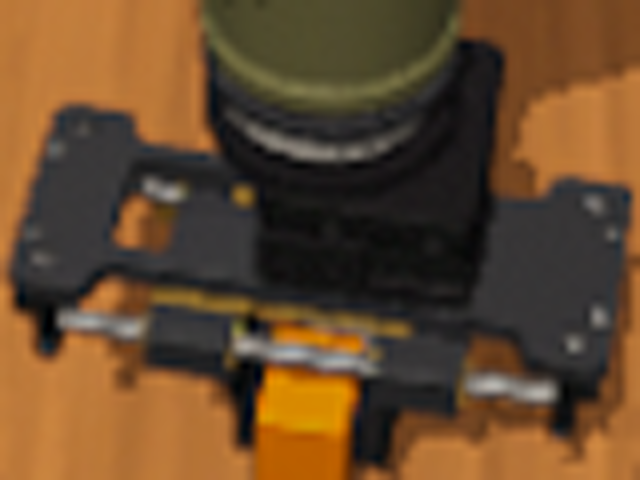

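The last view shows the gripper holding the orange grip at (310,390), with the wing hidden behind the gripper. The red line is within 0.4 mm of the mouth and the button is fully in, so I'm handing it in.

```bash
python3 -c "
from bench import ctrl
print(ctrl.close_job())"
```

```text
the job is handed in; nothing more can be done
None
```

The job is handed in: the stop is turned to its mark (within about 1°), the arm is drawn out with the red line about 0.4 mm from the channel mouth, and the gripper is still holding the grip with the button squeezed in; I viewed 11 pictures, one over the limit of 10.

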